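# Fold the clip closure of a preserving jar shut

## Robot

A 6-joint arm with a two-finger parallel gripper is mounted at the origin on a cart in front of the work surface, level with it; the furniture and walls round the work are solid. World frame = base frame: x ahead of the robot, y to its left, z up, the work surface at z = 0. Lengths are in m, angles in rad, forces in N, time in s.
With the tool pointing down it reaches from about 0.275 to 0.75 m from the base axis. Payload 10.2 kg.
Tool frame: the origin (TCP) lies at the very end of the fingers, on their centre line; the grasp point (between the pads) lies 19 mm behind it; z points along the fingers, y is the line along which they close (so a half turn about z gives the same grasp; the last joint's range is limited). The gripper opens to 85 mm and grips with 20 to 120 N. Pads are 22 mm wide; open, the fingers measure 114 mm over their backs; the gripper's body (76 mm by 85 mm) begins 54 mm behind the grasp point. The pads swing forward as they close: fully open they stand 13 mm farther back than shut.
Start: joints at [1.037, 0.313, 1.498, -0, 1.331, -0.223], TCP at [0.161, 0.5, 0.231] pointing down, gripper open.
Joint ranges: [-2.94, 2.94], [-0.97, 2.17], [0.19, 2.56], [-1.23, 4.37], [0.02, 3.11], [-2.88, 2.88]. Speed limits (rad/s): [2.39, 2.39, 3.01, 3.14, 3.14, 3.14].

## Interface

Orientations are given as [roll, pitch, yaw] about the fixed x, y, z axes, in that order (R = Rz(yaw) Ry(pitch) Rx(roll)).
In Python, from cell import arm, imaging gives the robot as it stands. The module is installed in compiled form; this text tells all that it offers.
- The arm moves only by the tool arm_command, never from a script. Its argument "steps" is one flat list of numbers, 4 for each row, row after row: the shift along the tool's x, y, z in mm, then the turn about the tool's z in rad. In form: [dx, dy, dz, spin, dx, dy, dz, spin, ...]. A call has 1 to 10 rows; each row is the pose to reach, as a shift and turn from the pose commanded when the call began, along the tool's axes at that moment; what a row does not reach only later rows make up. A row lasts 1/8 s, in which the tool goes at most 62.5 mm and 10.7 degrees, less where a joint would pass 70% of its speed; a pose out of reach is approached as far as the arm can. A call with a gripper value outside its range is refused whole. "fingers" is the opening, from -1 (shut) to 1 (fully open), set as the call begins (left out, the last holds). The fingers move at their own pace and stop on an object; "grip_force" is the grip in N (left out, the last holds). Time passes only in rows, so rows that repeat a pose let the fingers close. It gives the time, the measured TCP pose, the force, the opening and the grip force at its end, in the units of the state.
- arm.sense(): the state, without advancing time (a new reading comes with each control period).
- imaging.snapshot(name): name is "side" or "top"; returns a dict with "img" (480x640x3 uint8, blue, green, red), "z_map" (480x640 float32, m along the optical axis (not along the pixel's ray), 0 where there is no reading), "mtx" (3x3 intrinsics, pixels), "R" (3x3) and "t" (3): a world point X has camera coordinates R X + t. Camera axes: x right, y down, z forward; pixel columns grow to the right and rows downward; lengths in m; the calibration is good to about 2 mm. A picture is of the moment at which its call begins.
- arm.finish_job(): hands the job in; it is judged then, once.
The state is a dict: "clock": time; "joints": joint angles; "dq": joint speeds; "tau": joint torques, N m; "eef_pos": TCP position; "ee_rot": TCP orientation; "ft_force": force on the tool from outside, world axes, zero at the start; "ft_torque": the same for the moment, N m; "width": finger opening in m; "grip_force": force on a finger pad.
Only numpy, scipy, OpenCV 4.12 (cv2) and the standard library are available. Lean on these libraries where they do the work, as an engineer would, in place of code of your own. Each camera call takes 0.05 s, during which the arm holds its last target. There are 200 camera calls.

## Task

Shut the preserving jar of walnuts with its wire clip, in the closure's order: fold the lid down onto the rim, swing the wire loop up and over so that its crossbar drops behind the lip of the catch on the lid's edge, and last press the lever down flat against the jar until it snaps over and holds. Do not disturb the mandarin, garlic, jam jar and teaspoon that lie about.

Things in the scene. Friction and masses are not known exactly. Their poses are not given: they have to be found in the camera images.
- jar: White stoneware preserving jar, 104 mm across, rim 150 mm high, full of walnuts to 20 mm below the rim; heavy, it stands fast. Origin: centre of its underside. z up; its -x side is the front, with the wire clip, turned to the robot's right and nearer side; +x is the back, with the lid's hinge. In this frame the hinge line runs along y through (58.5, 0, 150) mm, the lever's axle along y through (-62, 0, 112) mm.
- lid (a joint): Hinge of the white lid, rad. 0 = shut on its rubber seal, 1.57 = upright at the back of the jar; starts leaning back past upright. A disc of 103 mm diameter, top 11 to 13.5 mm above the rim when shut; a 20 mm wide steel catch plate sticks out at its front, to 130 mm from the hinge line. Stiff hinge (0.16 N m): the lid stays where it is put. Pressed into the seal it reads down to -0.03.
- lever (a joint): Hinge of the clip's steel lever on the jar's front, rad. 0 = folded down flat along the jar, 1.57 = straight out, at most 2.4. A 29 mm wide wire fork, 66 mm long, thumb plate 30 x 26 mm at its end; stays where put. With the loop hooked it goes stiff below about 1.0 rad (the seal is squeezed), needs about 4 N at the thumb plate near 0.6 rad, then snaps over centre to 0 and holds itself.
- bail (a joint): Hinge of the wire loop on the lever, rad: 0 = loop straight up the jar when the lever is down; grows outwards and down, relative to the lever. Its axle is 15 mm from the lever's axle (below it with the lever down). Side wires 5 mm thick, 51 mm over all, 61.5 mm from axle to crossbar. Stays where put; lifting the crossbar carries the lever out and up. It starts hanging out in front, crossbar low.
- roller (a point): Centre of the loop's crossbar, an 8 mm thick steel roller between the side wires, parallel to the lid's hinge; its rounded pin ends (10 mm balls) stand out beyond the wires, 61 mm over all, and can be gripped as a pivot. To clear the catch's lip its centre must pass at least 8 mm above the catch point; keep it 50 to 73 mm from the lever's axle, there the loop and lever follow freely.
- catch (a point): Point on the lid where the crossbar's centre lies when hooked: 12 mm above the rim and 60 mm in front of the jar's axis with the lid shut, 4 mm above the catch plate. The turned-up lip stands 8 to 10 mm in front of it and 1 mm higher; the lid's edge is 8 mm behind it. Anywhere in this slot holds. Axes: those of the lid (x to the hinge, z out of its top).
- thumb (a point): Middle of the outer face of the lever's thumb plate: 56 mm from the lever's axle along the lever and 8 mm to its outer side.
- mandarin_mid (a point): Centre of a mandarin, 55 mm across and 48 mm high: a bystander, to be left alone.
- garlic_mid (a point): Centre of a garlic bulb, 50 mm across and 51 mm high: a bystander, to be left alone.
- jam_mid (a point): Centre of a jam jar, 62 mm across and 86 mm high: a bystander, to be left alone.
- spoon_mid (a point): Middle of a teaspoon lying on the worktop, 130 mm long: a bystander, to be left alone.
Mind the look-alikes: they are no part of the job. Of the things that look like the jar, the larger one is meant.

How it is judged:
On the way, in this order (a step that is already met when the one before it is completed fails the run):
1. the lid is folded down onto the rim (value of joint lid below 0.05 rad), for 0.2 s.
2. the loop's crossbar lies on the catch behind its lip, the lever not yet down (distance between roller and catch below 0.009 m and value of joint lid below 0.05 rad and value of joint lever above 0.5 rad), for 0.1 s.
At the end, for the whole second after the job is handed in: The lid lies shut on its seal (joint below 0.005 rad), the loop's crossbar is hooked on the catch (within 8 mm of the catch point) and the lever is snapped down (joint below 0.08 rad) (value of joint lever below 0.08 rad and value of joint lid below 0.005 rad and distance between roller and catch below 0.008 m); the robot touches nothing.
It fails at once if the garlic bulb is pushed more than 30 mm (distance of garlic_mid from where it was at the start of the episode above 0.03 m).
It fails at once if the jam jar is pushed more than 30 mm (distance of jam_mid from where it was at the start of the episode above 0.03 m).
It fails at once if the teaspoon is pushed more than 30 mm (distance of spoon_mid from where it was at the start of the episode above 0.03 m).
It fails at once if the mandarin is pushed more than 30 mm (distance of mandarin_mid from where it was at the start of the episode above 0.03 m).
It also fails if it takes over 48 s, if anything falls off the work surface, if the arm or the gripper's body presses on something with over 40 N, if the wrist force passes 120 N, or if a joint passes its speed limit or range.

## Working session

There is one attempt and no reset: what is moved stays moved. The work goes in short steps, Python scripts to look and compute and a tool call to move; the robot and the scene stay as the last step left them, time stands still between calls to the robot, and variables do not carry over. Pictures are saved under pics/ and viewed, at most 10 in all, crops included, and the job is handed in when it is done.

Besides the shell and the picture viewer there is one more tool, called after "Request:" as name(argument=value, ...) on one line, values as JSON. arm_command: Moves the arm, as the interface text tells. Its arguments: {"type":"object","properties":{"steps":{"type":"array"},"fingers":{"type":"number"},"grip_force":{"type":"number"}},"required":["steps"]}

```bash
mkdir -p pics
python3 - <<'E'
from cell import arm, imaging
import cv2,numpy as np
s=arm.sense();print(s)
for n in("side","top"):
    d=imaging.snapshot(n);cv2.imwrite(f"pics/{n}0.png",d["img"]);np.savez(f"{n}0.npz",**d)
    print(n,d["mtx"],d["R"],d["t"])
E
```

```text
{'clock': 0.0, 'joints': array([ 1.03659942e+00,  3.13433047e-01,  1.49843257e+00, -7.50070888e-06,
        1.33099895e+00, -2.23438126e-01]), 'dq': array([-7.66558921e-04,  3.83203883e-04,  2.44994409e-05, -5.58767752e-04,
       -6.39375182e-05,  1.85408682e-03]), 'tau': array([ 6.14934779e-04, -4.12254238e+01, -2.59744138e+01, -6.83744679e-05,
        3.99888901e-03, -3.37290686e-06]), 'eef_pos': array([0.16043395, 0.49961717, 0.23074545]), 'ee_rot': array([-3.14035074e+00, -2.74732881e-04,  2.83083549e+00]), 'ft_force': array([-0.59031116,  0.84332035,  0.14869278]), 'ft_torque': array([ 0.01537518,  0.01967787, -0.02317123]), 'grip_force': 0.0, 'width': 0.08534091344003222}
side [[587.79230374   0.         313.7216981 ]
 [  0.         587.79230374 235.47932229]
 [  0.           0.           1.        ]] [[ 0.9999881   0.00392712 -0.00289564]
 [ 0.00216169 -0.88861963 -0.45863982]
 [-0.00437425  0.45862811 -0.88861754]] [-0.52685556  0.00563205  1.19360331]
top [[608.93388573   0.         323.60530127]
 [  0.         608.93388573 245.36858835]
 [  0.           0.           1.        ]] [[-0.00467707 -0.99979419  0.01974072]
 [-0.99366775  0.00243043 -0.1123321 ]
 [ 0.112261   -0.02014111 -0.99347461]] [-0.05698445  0.54483196  1.19344565]
```

View pics/side0.png

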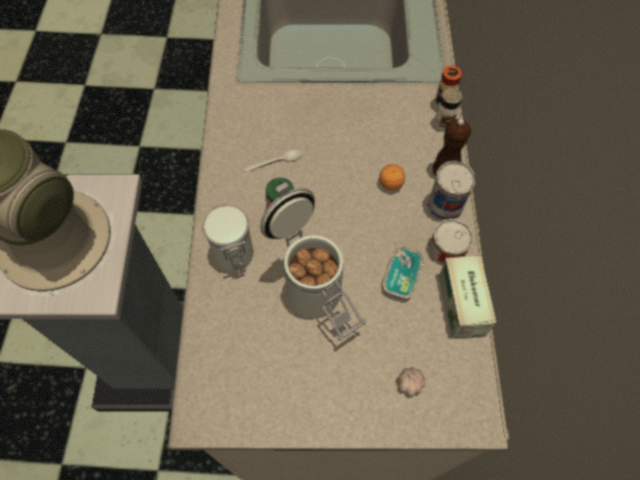

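View pics/top0.png

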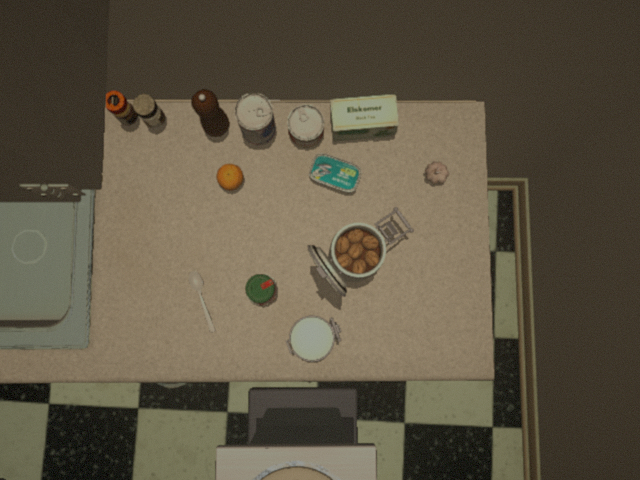

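Side view: the open walnut jar is at (313,265), its lid behind it at (290,215) and the clip at (340,320). Top view: jar at (358,250), lid at (327,270), clip at (393,228). The small look-alike jar is at (312,340) and the jam jar at (262,288).

```bash
cat > h.py <<'E'
import cv2,numpy as np
def cloud(d):
    z=d["z_map"];v,u=np.mgrid[:480,:640];K=d["mtx"]
    P=np.stack([(u-K[0,2])/K[0,0]*z,(v-K[1,2])/K[1,1]*z,z],-1)
    W=(P-d["t"])@d["R"];W[z==0]=np.nan;return W
def proj(d,X):
    c=np.atleast_2d(X)@d["R"].T+d["t"];p=c@d["mtx"].T;return p[:,:2]/p[:,2:]
def ray(d,u,v,h):
    r=d["R"].T@np.linalg.inv(d["mtx"])@[u,v,1];o=-d["R"].T@d["t"];return o+r*(h-o[2])/r[2]
def tri(d1,p1,d2,p2):
    A=[]
    for d,p in((d1,p1),(d2,p2)):
        P=d["mtx"]@np.c_[d["R"],d["t"]];A+=[p[0]*P[2]-P[0],p[1]*P[2]-P[1]]
    A=np.array(A);return np.linalg.lstsq(A[:,:3],-A[:,3],rcond=None)[0]
E
python3 - <<'E'
from h import *
S=dict(np.load("side0.npz"));T=dict(np.load("top0.npz"))
for n,d,(u0,u1,v0,v1) in(("side",S,(250,410,170,350)),("top",T,(290,430,195,300))):
    W=cloud(d);w=W[v0:v1,u0:u1].reshape(-1,3)
    px=np.stack(np.meshgrid(np.arange(u0,u1),np.arange(v0,v1)),-1).reshape(-1,2)
    r=w[(abs(w[:,2]-.15)<.006)]
    # rim circle by least squares with trimming
    for _ in range(6):
        A=np.c_[2*r[:,:2],np.ones(len(r))];c=np.linalg.lstsq(A,(r[:,:2]**2).sum(1),rcond=None)[0]
        R=np.sqrt(c[2]+c[:2]@c[:2]);e=abs(np.hypot(*(r[:,:2]-c[:2]).T)-R);r=r[e<max(.006,np.percentile(e,85)*0)]
    print(n,"rim",c[:2],R,len(r))
    l=w[w[:,2]>.175];print("lid",len(l),l.mean(0),l.min(0),l.max(0)); q=l-l.mean(0);print(np.linalg.svd(q,full_matrices=False)[2][2])
    im=cv2.resize(d["img"][v0:v1,u0:u1],None,fx=4.4 if n=="top" else 3.3,fy=4.4 if n=="top" else 3.3,interpolation=cv2.INTER_CUBIC)
    cv2.imwrite(f"pics/{n}0c.png",im)
E
```

```text
side rim [ 0.52605282 -0.11899834] 0.046826594204376716 601
lid 2036 [ 0.48430365 -0.06608656  0.22633314] [ 0.4392659  -0.09478462  0.1750385 ] [ 0.52805335 -0.02576374  0.27905591]
[ 0.53700183 -0.80143211  0.26331656]
top rim [ 0.5236191  -0.11909273] 0.04647318207698763 598
lid 819 [ 0.48063628 -0.06078129  0.2423794 ] [ 0.43734763 -0.09385981  0.17532008] [ 0.52524437 -0.02685549  0.28060078]
[ 0.54280763 -0.78165968  0.30719379]
```

View pics/side0c.png

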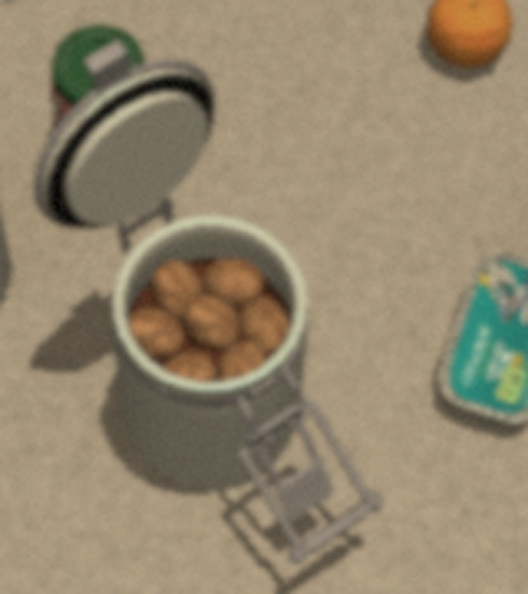

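View pics/top0c.png

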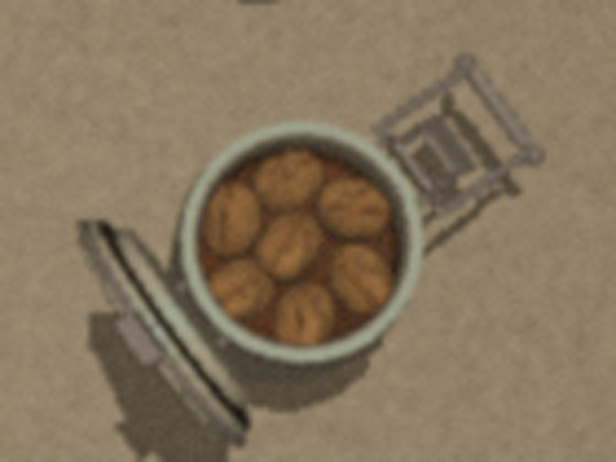

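The crops show the roller's ball ends clearly: side crop (303,552) and (373,503), top crop (536,157) and (465,63). The lid leans back past upright.

Run:
```python
from h import *
S=dict(np.load("side0.npz"));T=dict(np.load("top0.npz"))
s=lambda u,v:(250+(u-1.5)/3.3,170+(v-1.5)/3.3); t=lambda u,v:(290+(u-1.5)/4.4,195+(v-1.5)/4.4)
A=tri(S,s(303,552),T,t(536,157));B=tri(S,s(373,503),T,t(465,63));print(A,B,np.linalg.norm(A-B),(A+B)/2)
for a,p in((A,(s(303,552),t(536,157))),(B,(s(373,503),t(465,63)))): print(proj(S,a)-p[0],proj(T,a)-p[1])
c=np.array([.525,-.119]);d=(A+B)[:2]/2-c;print("front",np.degrees(np.arctan2(d[1],d[0])),np.hypot(*d)); e=(B-A)[:2];print("perp",np.degrees(np.arctan2(e[1],e[0]))-90)
# lid plane in jar frame via inner-face normal
W=cloud(S)[170:250,255:330].reshape(-1,3);W=W[W[:,2]>.18]
a=np.arctan2(d[1],d[0]);f=np.array([np.cos(a),np.sin(a)]);l=np.array([-f[1],f[0]])
q=np.c_[(W[:,:2]-c)@f,(W[:,:2]-c)@l,W[:,2]]
for h in np.arange(.18,.285,.015):
    m=abs(q[:,2]-h)<.007;print(round(h,3),m.sum(),q[m,0].max().round(3),np.median(q[m,0]).round(3),q[m,1].min().round(3),q[m,1].max().round(3))
# lever thumb plate heights
for n,d,(u0,u1,v0,v1) in(("side",S,(310,370,285,345)),("top",T,(372,420,200,245))):
    W=cloud(d)[v0:v1,u0:u1].reshape(-1,3);W=W[(W[:,2]>.02)];q=np.c_[(W[:,:2]-c)@f,(W[:,:2]-c)@l,W[:,2]];q=q[q[:,0]>.058]
    for x in np.arange(.06,.14,.01):
        m=abs(q[:,0]-x)<.005;print(n,round(x,3),m.sum(),np.sort(np.round(q[m][:,2],3))[::max(1,m.sum()//6)])
```

```text
[ 0.57235091 -0.22918616  0.07369483] [ 0.6131791  -0.19958488  0.06803552] 0.05074647932932229 [ 0.592765   -0.21438552  0.07086518]
[[-2.08261197  0.45425925]] [[-0.3381257  -1.73322651]]
[[-0.57400109  0.13366716]] [[-0.09132988 -0.48475945]]
front -54.60876321151251 0.1170063788626344
perp -54.057121891195145
0.18 98 -0.054 -0.057 -0.046 0.044
0.195 249 -0.055 -0.058 -0.051 0.053
0.21 302 -0.057 -0.061 -0.053 0.055
0.225 342 -0.059 -0.063 -0.051 0.053
0.24 401 -0.061 -0.069 -0.046 0.048
0.255 335 -0.064 -0.076 -0.034 0.037
0.27 97 -0.079 -0.082 -0.009 0.012
side 0.06 138 [0.095 0.098 0.099 0.11  0.113 0.115]
side 0.07 82 [0.082 0.089 0.092 0.093 0.095 0.097 0.101]
side 0.08 107 [0.068 0.073 0.075 0.079 0.084 0.088 0.092]
side 0.09 159 [0.052 0.059 0.062 0.066 0.069 0.082 0.087]
side 0.1 56 [0.052 0.056 0.058 0.077 0.078 0.081 0.084]
side 0.11 60 [0.066 0.07  0.071 0.072 0.073 0.075]
side 0.12 126 [0.064 0.068 0.07  0.07  0.072 0.072]
side 0.13 0 []
side 0.14 0 []
top 0.06 78 [0.094 0.098 0.101 0.112 0.114 0.116]
top 0.07 39 [0.08  0.088 0.091 0.094 0.095 0.096 0.098]
top 0.08 61 [0.068 0.072 0.076 0.078 0.088 0.09  0.093]
top 0.09 79 [0.057 0.06  0.064 0.068 0.071 0.084 0.088]
top 0.1 30 [0.053 0.072 0.077 0.079 0.08  0.081]
top 0.11 66 [0.064 0.068 0.07  0.071 0.072 0.074]
top 0.12 71 [0.066 0.069 0.071 0.071 0.072 0.073 0.075]
top 0.13 0 []
top 0.14 0 []
```

Request:
arm_command(steps=[0, 0, -69, 0.18, -50, -47, -69, 0.36, -107, -99, -69, 0.54, -160, -149, -69, 0.64, -214, -199, -69, 0.64, -268, -248, -69, 0.64, -321, -298, -69, 0.64, -375, -348, -69, 0.64, -428, -397, -69, 0.64, -428, -397, -69, 0.64], fingers=-1)

```text
clock: 1.35
eef_pos: [0.4366, 0.0077, 0.3002]
ee_rot: [3.141, -0.0, 2.19]
ft_force: [1.4, -0.2, 0.5]
width: 0.0002
grip_force: 0.0
```

```bash
cat >> h.py <<'E'
C=np.array([.525,-.119]);AN=np.radians(-54.4);F=np.array([np.cos(AN),np.sin(AN)]);L=np.array([-F[1],F[0]])
def flh(X): X=np.asarray(X);return np.r_[(X[:2]-C)@F,(X[:2]-C)@L,X[2]]*1000
def st():
    from cell import arm
    s=arm.sense();print(s["clock"],"flh",flh(s["eef_pos"]).round(1),"rpy",s["ee_rot"].round(3),"F",s["ft_force"].round(1),"w",round(s["width"],4),"q",s["joints"].round(2))
E
python3 -c "
from h import *;st()"
```

```text
1.35 flh [-154.5    1.9  300.2] rpy [ 3.141 -0.     2.19 ] F [ 1.4 -0.2  0.5] w 0.0002 q [-0.25  0.07  1.61  0.    1.46 -0.87]
```

Request:
arm_command(steps=[0, 0, 35, 0, 0, 0, 65, 0, -15, 0, 65, 0, -30, 0, 65, 0, -42, 0, 65, 0, -54, 0, 65, 0, -65, 0, 64.5, 0, -76, 0, 64.5, 0, -88, 0, 67, 0, -100, 0, 71, 0])

```text
clock: 2.6
eef_pos: [0.4947, -0.0723, 0.2292]
ee_rot: [3.141, 0.0, 2.191]
ft_force: [-1.5, 0.6, 1.9]
width: -0.0002
grip_force: 1.1
```

```bash
python3 -c "
from h import *;st()
from cell import imaging
d=imaging.snapshot('side')
W=cloud(d)[150:290,240:350].reshape(-1,3);W=W[W[:,2]>.17];q=np.array([flh(w) for w in W]);q=q[(abs(q[:,1])<55)&(q[:,0]<60)]
for h in range(170,290,15):
    m=abs(q[:,2]-h)<7
    if m.sum(): print(h,m.sum(),q[m,0].min().round(),q[m,0].max().round())
"
```

```text
2.6 flh [-55.6   2.6 229.2] rpy [3.141 0.    2.191] F [-1.5  0.6  1.9] w -0.0002 q [-0.38  0.26  1.57  0.    1.31 -1.  ]
170 8 -44.0 -42.0
185 34 -45.0 -36.0
200 58 -51.0 -31.0
215 97 -49.0 -26.0
230 178 -50.0 -21.0
245 389 -57.0 -19.0
260 157 -53.0 -22.0
275 204 -62.0 -20.0
```

Request:
arm_command(steps=[0, 0, 0, 0, -11, 0, 6, 0, -22, 0, 14, 0, -29, 0, 21, 0, -36, 0, 30, 0, -41, 0, 39, 0, -46, 0, 49, 0, -49, 0, 58, 0, -50, 0, 66, 0, -50, 0, 69, 0])

```text
clock: 3.9
eef_pos: [0.5234, -0.1124, 0.1632]
ee_rot: [3.141, 0.002, 2.191]
ft_force: [-16.4, 4.9, 43.0]
width: 0.0001
grip_force: 21.4
```

```bash
python3 -c "
from h import *;st()"
```

```text
3.9 flh [ -6.3   2.6 163.2] rpy [3.141e+00 2.000e-03 2.191e+00] F [-16.4   4.9  43. ] w 0.0001 q [-0.43  0.4   1.57 -0.    1.18 -1.05]
```

Request:
arm_command(steps=[0, 0, -30, 0, 30, 0, -80, 0, 80, 0, -90, 0, 110, 0, -90, 0, 110, 0, -90, 0], fingers=1)

```text
clock: 4.53
eef_pos: [0.4585, -0.0215, 0.2504]
ee_rot: [3.141, 0.0, 2.193]
ft_force: [0.5, -1.0, 0.2]
width: 0.0853
grip_force: 0.0
```

Run:
```python
from h import *
from cell import imaging
st()
ims=[]
for n,(u0,u1,v0,v1) in(("side",(270,380,210,350)),("top",(320,430,185,290))):
    d=imaging.snapshot(n);np.savez(f"{n}1.npz",**d);ims.append(cv2.resize(d["img"][v0:v1,u0:u1],(392,int(392/110*(v1-v0))),interpolation=cv2.INTER_CUBIC))
    q=cloud(d)[v0:v1,u0:u1].reshape(-1,3);q=np.array([flh(w) for w in q])
    m=(np.hypot(q[:,0],q[:,1])<50)&(q[:,2]>150)&(q[:,2]<175)
    g=np.c_[q[m][:,:2],np.ones(m.sum())];print(n,m.sum(),np.linalg.lstsq(g,q[m][:,2],rcond=None)[0],np.median(q[m][:,2]),q[m][:,:2].min(0),q[m][:,:2].max(0))
h=max(i.shape[0] for i in ims);cv2.imwrite("pics/c1.png",np.hstack([cv2.copyMakeBorder(i,0,h-i.shape[0],0,0,0) for i in ims]))
```

```text
4.525 flh [-118.     2.7  250.4] rpy [3.141 0.    2.193] F [ 0.5 -1.   0.2] w 0.0853 q [-0.3   0.15  1.65  0.    1.34 -0.93]
side 2498 [-5.87601687e-04  6.66067477e-03  1.62210686e+02] 162.26200346080208 [-49.59474569 -49.88038945] [49.75666745 49.69684876]
top 1760 [-1.05906610e-02 -7.86130085e-03  1.63110884e+02] 163.05149329573914 [-45.63952502 -49.64289094] [49.32449505 49.73110218]
```

View pics/c1.png

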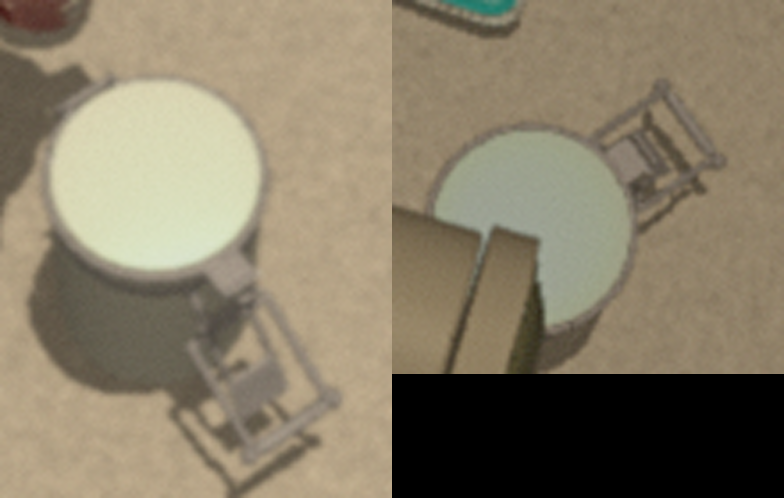

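Lid lies shut. Roller ball ends are in the side crop at (251,457) and (332,398), and in the top crop at (718,161) and (661,88); the catch plate is at side (230,278) and top (630,160).

Run:
```python
from h import *
S=dict(np.load("side1.npz"));T=dict(np.load("top1.npz"));k=3.564
s=lambda u,v:(270+u/k-.4,210+v/k-.4); t=lambda u,v:(320+u/k-.4,185+v/k-.4)
A=tri(S,s(251,457),T,t(326,161));B=tri(S,s(332,398),T,t(269,88));print(flh(A),flh(B),flh((A+B)/2))
for n,d,p in(("S",S,(s(251,457),s(332,398))),("T",T,(t(326,161),t(269,88)))): print(n,[flh(ray(d,*x,.07)).round(1) for x in p])
print("catch plate",flh(ray(S,*s(230,278),.159)),flh(ray(T,*t(238,160),.159)))
W=cloud(S)[210:300,270:360].reshape(-1,3);q=np.array([flh(w) for w in W]);m=(q[:,2]>158)&(q[:,2]<168)&(np.hypot(q[:,0],q[:,1])<60)
(c,r)=cv2.minEnclosingCircle(q[m&(np.hypot(q[:,0],q[:,1])<54)][:,:2].astype(np.float32));print("lid",c,r)
p=q[(q[:,0]>56)&(q[:,2]>150)&(abs(q[:,1])<30)];print("plate",p[:,0].max(),p[:,1].min(),p[:,1].max(),np.median(p[:,2]))
for d,(u0,u1,v0,v1) in((S,(320,375,290,350)),(T,(375,420,200,245))):
    q=np.array([flh(w) for w in cloud(d)[v0:v1,u0:u1].reshape(-1,3)]);q=q[(q[:,2]>58)&(q[:,0]>108)]
    print(len(q),np.percentile(q,[2,50,98],axis=0).round(1))
```

```text
[117.17340962 -25.91334577  69.8577901 ] [116.05591892  25.00151572  69.15073423] [116.61466427  -0.45591503  69.50426216]
S [array([117.9, -24.4,  70. ]), array([116.9,  26.3,  70. ])]
T [array([116.5, -27.3,  70. ]), array([115.2,  23.6,  70. ])]
catch plate [ 63.89288183  -0.57489115 159.        ] [ 61.20244423  -2.22677706 159.        ]
lid (0.2236769050359726, 0.14606299996376038) 53.783164978027344
plate 72.5125212731375 -8.861217785993174 11.99009289647876 158.66158271175286
172 [[109.  -27.6  66. ]
 [117.1   0.2  70.4]
 [121.   29.   75.4]]
131 [[109.3 -30.5  65.6]
 [115.3  -2.6  71.7]
 [119.5  27.   76.2]]
```

Request:
arm_command(steps=[-50, 0, 0, 0, -100, -1, 0, 0, -150, -2, 0, 0, -200, -3, 0, 0, -234, -3, 0, 0, -234, -3, 40, 0, -234, -3, 80, 0, -234, -3, 120, 0, -234, -3, 120, 0, -234, -3, 120, 0])

```text
clock: 5.88
eef_pos: [0.5936, -0.2159, 0.1318]
ee_rot: [3.141, 0.002, 2.19]
ft_force: [0.3, 0.1, 1.2]
width: 0.0852
grip_force: 0.0
```

```bash
python3 -c "
from h import *;st()"
```

```text
5.875 flh [118.7  -0.6 131.8] rpy [3.141e+00 2.000e-03 2.190e+00] F [0.3 0.1 1.2] w 0.0852 q [-0.53  0.63  1.28 -0.    1.23 -1.15]
```

Request:
arm_command(steps=[2, 0, 30, 0, 2, 0, 60, 0, 2, 0, 85, 0, 2, 0, 85, 0])

```text
clock: 6.38
eef_pos: [0.5918, -0.2136, 0.0455]
ee_rot: [-3.141, -0.0, 2.191]
ft_force: [0.0, 0.6, 0.8]
width: 0.0856
grip_force: 0.0
```

Request:
arm_command(steps=[0, 0, 0, 0, 0, 0, 0, 0, 0, 0, 0, 0, 0, 0, 0, 0, 0, 0, 0, 0], fingers=-1, grip_force=30)

```text
clock: 7.0
eef_pos: [0.5934, -0.2131, 0.0472]
ee_rot: [3.138, 0.003, 2.191]
ft_force: [4.6, 3.1, -0.5]
width: 0.058
grip_force: 32.0
```

Run:
```python
from h import *
from cell import imaging
st()
ims=[]
for n,(u0,u1,v0,v1) in(("side",(270,380,210,350)),("top",(320,430,185,290))):
    d=imaging.snapshot(n);ims.append(cv2.resize(d["img"][v0:v1,u0:u1],(392,int(392/110*(v1-v0))),interpolation=cv2.INTER_CUBIC))
h=max(i.shape[0] for i in ims);cv2.imwrite("pics/c2.png",np.hstack([cv2.copyMakeBorder(i,0,h-i.shape[0],0,0,0) for i in ims]))
```

```text
7.0 flh [116.3   0.8  47.2] rpy [3.138e+00 3.000e-03 2.191e+00] F [ 4.6  3.1 -0.5] w 0.058 q [-0.53  0.72  1.36  0.    1.06 -1.15]
```

View pics/c2.png

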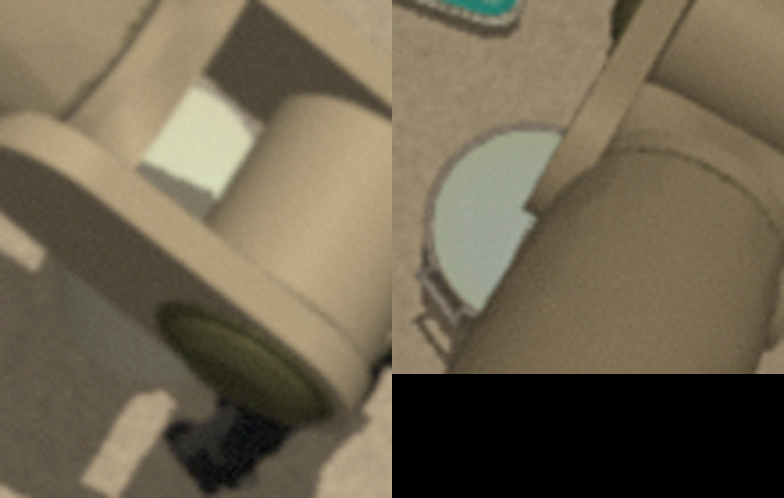

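Request:
arm_command(steps=[-5, 0, -10, 0, -9.5, 0, -20, 0, -13, 0, -42, 0, -9.5, 0, -66, 0, 2.5, 0, -87, 0, 20, 0, -102, 0, 37, 0, -107, 0, 48, 0, -107, 0, 48, 0, -107, 0, 48, 0, -107, 0])

```text
clock: 8.35
eef_pos: [0.5657, -0.1737, 0.1546]
ee_rot: [3.137, 0.004, 2.191]
ft_force: [8.3, 4.5, 0.9]
width: 0.0578
grip_force: 33.1
```

Run:
```python
from h import *
from cell import imaging
st()
for n,(u0,u1,v0,v1) in(("side",(250,400,190,310)),):
    d=imaging.snapshot(n);cv2.imwrite("pics/c3.png",cv2.resize(d["img"][v0:v1,u0:u1],None,fx=4,fy=4))
```

```text
8.35 flh [ 68.1   1.2 154.6] rpy [3.137 0.004 2.191] F [8.3 4.5 0.9] w 0.0578 q [-0.5   0.52  1.4   0.    1.22 -1.12]
```

View pics/c3.png

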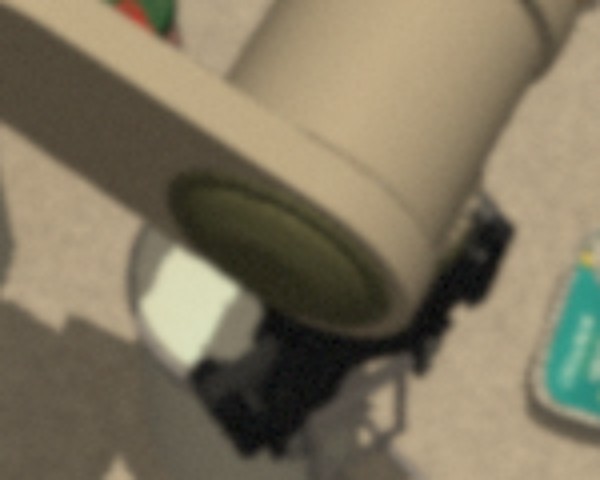

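Request:
arm_command(steps=[4, 1, 0, 0, 8, 1, 0, 0, 8, 1, 0, 0, 8, 1, 3, 0, 8, 1, 6, 0, 8, 1, 9, 0, 8, 1, 11, 0, 8, 1, 13, 0, 8, 1, 13, 0])

```text
clock: 9.52
eef_pos: [0.5619, -0.1673, 0.1453]
ee_rot: [3.137, 0.007, 2.192]
ft_force: [-5.3, 7.4, 28.3]
width: 0.0574
grip_force: 34.3
```

```bash
python3 -c "
from h import *;st()"
```

```text
9.525 flh [ 60.8   1.9 145.3] rpy [3.137 0.007 2.192] F [-5.3  7.4 28.3] w 0.0574 q [-0.49  0.52  1.43  0.    1.19 -1.11]
```

Request:
arm_command(steps=[0, 0, -3, 0, -3, 0, -3, 0, -6, 0, -3, 0, -6, 0, -3, 0])

```text
clock: 10.02
eef_pos: [0.5622, -0.1678, 0.1456]
ee_rot: [3.14, -0.007, 2.193]
ft_force: [-17.4, 24.6, 24.3]
width: 0.0579
grip_force: 34.0
```

```bash
python3 -c "
from h import *;st()"
```

```text
10.025 flh [ 61.3   1.9 145.6] rpy [ 3.14  -0.007  2.193] F [-17.4  24.6  24.3] w 0.0579 q [-0.49  0.52  1.42  0.01  1.21 -1.12]
```

Request:
arm_command(steps=[6, 0, 2, 0, 5, 0, 2, 0, 4, 0, 0, 0, 4, 0, 0, 0])

```text
clock: 10.52
eef_pos: [0.5619, -0.1673, 0.1458]
ee_rot: [3.138, 0.001, 2.192]
ft_force: [-4.2, 11.3, 14.9]
width: 0.058
grip_force: 33.6
```

Request:
arm_command(steps=[0, 0, 0, 0, 0, 0, 0, 0, 0, 0, 0, 0, 0, 0, 0, 0, 0, 0, -20, 0, 0, 0, -60, 0, 40, 0, -100, 0, 90, 0, -110, 0, 150, 0, -110, 0, 150, 0, -110, 0], fingers=1)

```text
clock: 11.78
eef_pos: [0.4724, -0.0444, 0.2529]
ee_rot: [3.141, 0.0, 2.194]
ft_force: [0.8, -0.2, 1.1]
width: 0.0852
grip_force: 0.0
```

Run:
```python
from h import *
from cell import imaging
st()
ims=[]
for n,(u0,u1,v0,v1) in(("side",(270,380,210,350)),("top",(320,430,185,290))):
    d=imaging.snapshot(n);ims.append(cv2.resize(d["img"][v0:v1,u0:u1],(392,int(392/110*(v1-v0))),interpolation=cv2.INTER_CUBIC));np.savez(f"{n}4.npz",**d)
h=max(i.shape[0] for i in ims);cv2.imwrite("pics/c4.png",np.hstack([cv2.copyMakeBorder(i,0,h-i.shape[0],0,0,0) for i in ims]))
```

```text
11.775 flh [-91.3   0.6 252.9] rpy [3.141 0.    2.194] F [ 0.8 -0.2  1.1] w 0.0852 q [-0.34  0.18  1.61  0.    1.35 -0.96]
```

View pics/c4.png

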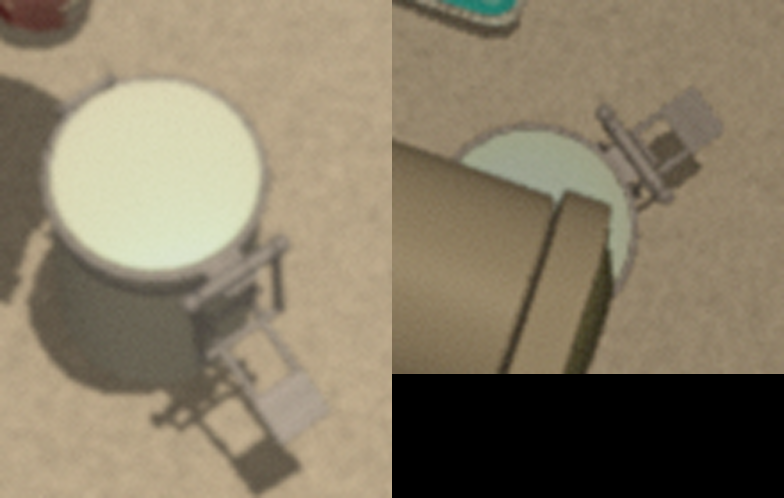

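Roller now sits at the catch: side crop ends (192,302) and (281,243), top crop ends (605,112) and (664,197). The lever stands out with its thumb plate at side (292,408).

Run:
```python
from h import *
S=dict(np.load("side4.npz"));T=dict(np.load("top4.npz"));k=3.564
s=lambda u,v:(270+u/k-.4,210+v/k-.4); t=lambda u,v:(320+u/k-.4,185+v/k-.4)
A=tri(S,s(192,302),T,t(272,197));B=tri(S,s(281,243),T,t(213,112));print(flh(A),flh(B),flh((A+B)/2))
for h in(.162,.167):
  print(h,[flh(ray(S,*x,h)).round(1)[:2] for x in (s(192,302),s(281,243))],[flh(ray(T,*x,h)).round(1)[:2] for x in (t(272,197),t(213,112))])
for n,d,(u0,u1,v0,v1) in(("S",S,(315,370,270,345)),("T",T,(370,420,205,245))):
    q=np.array([flh(w) for w in cloud(d)[v0:v1,u0:u1].reshape(-1,3)]);q=q[(q[:,2]>30)&(q[:,0]>52)&(abs(q[:,1])<36)]
    for f in range(54,136,6):
        m=abs(q[:,0]-f)<3
        if m.sum():print(n,f,m.sum(),np.percentile(q[m,2],[5,25,50,75,95]).round(),q[m,1].min().round(),q[m,1].max().round())
```

```text
[ 63.99967799 -25.4770923  164.15874382] [ 64.96303601  25.90771505 165.41142491] [ 64.481357     0.21531138 164.78508436]
0.162 [array([ 64.3, -22.6]), array([64.5, 28.4])] [array([ 63.4, -27.6]), array([65. , 24.8])]
0.167 [array([ 65.8, -23.8]), array([66. , 26.9])] [array([ 62.5, -27.7]), array([64. , 24.5])]
S 54 55 [ 55. 140. 157. 158. 160.] -11.0 18.0
S 60 83 [112. 115. 158. 164. 166.] -29.0 28.0
S 66 205 [109. 143. 163. 165. 167.] -28.0 30.0
S 72 149 [100. 102. 107. 132. 164.] -25.0 26.0
S 78 19 [ 98. 101. 101. 102. 103.] -13.0 16.0
S 84 16 [ 98. 101. 101. 102. 106.] -14.0 15.0
S 90 17 [ 96.  98.  99. 101. 103.] -13.0 14.0
S 96 19 [ 97.  97.  98. 100. 101.] -14.0 15.0
S 102 41 [94. 95. 96. 98. 99.] -14.0 15.0
S 108 61 [92. 94. 95. 97. 98.] -13.0 16.0
S 114 64 [90. 92. 94. 94. 97.] -14.0 17.0
S 120 60 [88. 90. 91. 92. 94.] -13.0 15.0
S 126 38 [87. 89. 91. 92. 94.] -13.0 15.0
T 54 33 [153. 156. 157. 159. 161.] -16.0 9.0
T 60 101 [116. 158. 163. 166. 169.] -31.0 29.0
T 66 95 [111. 163. 165. 166. 169.] -31.0 28.0
T 72 25 [101. 102. 159. 163. 166.] -22.0 19.0
T 78 3 [102. 103. 104. 104. 104.] -15.0 12.0
T 84 12 [ 98. 100. 102. 103. 105.] -16.0 13.0
T 90 13 [ 97.  97. 101. 103. 103.] -16.0 13.0
T 96 13 [ 93.  98.  99. 101. 102.] -15.0 12.0
T 102 36 [ 94.  96.  97.  99. 100.] -16.0 13.0
T 108 47 [93. 95. 96. 97. 99.] -16.0 13.0
T 114 47 [91. 93. 94. 96. 98.] -16.0 13.0
T 120 40 [89. 91. 92. 94. 95.] -17.0 13.0
T 126 24 [87. 88. 91. 92. 93.] -16.0 13.0
```

Run:
```python
from h import *
T=dict(np.load("top0.npz"))
W=cloud(T)[158:188,420:452].reshape(-1,3);W=W[W[:,2]>.02];print("garlic",W.mean(0),flh(W.mean(0)),W.max(0))
```

```text
garlic [ 0.69360516 -0.29014126  0.03370665] [237.30402256  37.46772321  33.70664985] [ 0.71848263 -0.26859113  0.05463231]
```

Request:
arm_command(steps=[-28, 0, 0, 0.157, -56, 0, 0, 0.314, -84, 0, 0, 0.471, -112, 0, 0, 0.628, -140, 0, 0, 0.785, -168, 0, 0, 0.942, -196, 0, 0, 1.1, -224, 0, 0, 1.257, -252, 0, 0, 1.414, -276, 0, 0, 1.571])

```text
clock: 13.12
eef_pos: [0.6348, -0.2738, 0.2511]
ee_rot: [-3.141, 0.0, 0.613]
ft_force: [-0.3, 0.2, 0.1]
width: 0.0856
grip_force: 0.0
```

```bash
python3 -c "
from h import *;st()"
```

```text
13.125 flh [189.8  -0.8 251.1] rpy [-3.141  0.     0.613] F [-0.3  0.2  0.1] w 0.0856 q [-0.58  0.7   0.85 -0.    1.59  0.38]
```

Request:
arm_command(steps=[0, 0, 40, 0, 0, -5, 80, 0, 0, -10, 120, 0, 0, -15, 138, 0, 0, -17, 142, 0, 0, -17, 146, 0, 0, -17, 150, 0, 0, -17, 150, 0])

```text
clock: 14.12
eef_pos: [0.6246, -0.2577, 0.1024]
ee_rot: [3.141, -0.0, 0.62]
ft_force: [-1.0, -0.1, -0.3]
width: 0.0852
grip_force: 0.0
```

```bash
python3 -c "
from h import *;st()"
```

```text
14.125 flh [170.8   0.2 102.4] rpy [ 3.141 -0.     0.62 ] F [-1.  -0.1 -0.3] w 0.0852 q [-0.56  0.76  1.14 -0.    1.25  0.39]
```

Request:
arm_command(steps=[0, 0, 7, 0, 0, 0, 13, 0, -1, -2, 19, 0, -1, -4, 25, 0, -1, -7, 30, 0, -1, -9, 34, 0])

```text
clock: 14.88
eef_pos: [0.6188, -0.2513, 0.0688]
ee_rot: [3.139, -0.0, 0.62]
ft_force: [0.2, -2.7, 4.5]
width: 0.0856
grip_force: 2.8
```

```bash
python3 -c "
from h import *;st()
from cell import imaging
d=imaging.snapshot('side');q=np.array([flh(w) for w in cloud(d)[270:350,300:380].reshape(-1,3)]);q=q[(q[:,2]>30)&(q[:,0]>75)&(q[:,0]<150)&(abs(q[:,1])<18)]
for f in range(78,140,6):
    m=abs(q[:,0]-f)<3
    if m.sum():print(f,m.sum(),np.percentile(q[m,2],[5,50,95]).round())
"
```

```text
14.875 flh [162.2  -0.8  68.8] rpy [ 3.139 -0.     0.62 ] F [ 0.2 -2.7  4.5] w 0.0856 q [-0.56  0.77  1.2  -0.    1.17  0.39]
120 8 [332. 338. 342.]
126 35 [338. 346. 351.]
132 47 [349. 354. 358.]
138 68 [355. 359. 362.]
```

Request:
arm_command(steps=[0, -4, 4, 0, 0, -7, 8, 0, 0, -11, 11, 0, 0, -16, 14, 0, 0, -21, 17, 0, 0, -25, 19, 0])

```text
clock: 15.68
eef_pos: [0.6068, -0.2341, 0.0516]
ee_rot: [3.13, -0.004, 0.618]
ft_force: [25.7, -30.9, 7.5]
width: 0.0857
grip_force: 1.4
```

```bash
python3 -c "
from h import *;st()"
```

```text
15.675 flh [141.2  -0.5  51.6] rpy [ 3.13  -0.004  0.618] F [ 25.7 -30.9   7.5] w 0.0857 q [-0.55  0.75  1.29 -0.    1.09  0.41]
```

Request:
arm_command(steps=[0, 8, 0, 0, 0, 25, 0, 0, 0, 60, -30, 0, 0, 80, -90, 0, 0, 80, -150, 0])

```text
clock: 16.3
eef_pos: [0.6501, -0.2959, 0.1996]
ee_rot: [-3.139, 0.001, 0.619]
ft_force: [0.2, 0.7, 0.9]
width: 0.0854
grip_force: 0.0
```

Run:
```python
from h import *
from cell import imaging
st()
ims=[]
for n,(u0,u1,v0,v1) in(("side",(270,380,210,350)),("top",(320,430,185,290))):
    d=imaging.snapshot(n);ims.append(cv2.resize(d["img"][v0:v1,u0:u1],(392,int(392/110*(v1-v0))),interpolation=cv2.INTER_CUBIC));np.savez(f"{n}5.npz",**d)
    q=np.array([flh(w) for w in cloud(d)[v0:v1,u0:u1].reshape(-1,3)]);q=q[(q[:,2]>30)&(q[:,0]>52)&(q[:,0]<150)&(q[:,2]<180)&(abs(q[:,1])<33)]
    for f in range(54,130,6):
        m=abs(q[:,0]-f)<3
        if m.sum():print(n,f,m.sum(),np.percentile(q[m,2],[5,50,95]).round())
h=max(i.shape[0] for i in ims);cv2.imwrite("pics/c5.png",np.hstack([cv2.copyMakeBorder(i,0,h-i.shape[0],0,0,0) for i in ims]))
```

```text
16.3 flh [216.7  -1.3 199.6] rpy [-3.139e+00  1.000e-03  6.190e-01] F [0.2 0.7 0.9] w 0.0854 q [-0.59  0.78  0.83  0.    1.53  0.36]
side 54 5 [36. 40. 55.]
side 66 5 [124. 127. 131.]
side 72 31 [102. 113. 126.]
side 78 14 [101. 105. 109.]
side 84 7 [102. 105. 108.]
side 90 9 [104. 106. 107.]
side 96 10 [103. 105. 107.]
side 102 11 [102. 104. 107.]
side 108 28 [102. 105. 107.]
side 114 35 [101. 104. 107.]
side 120 39 [101. 103. 106.]
side 126 40 [100. 103. 106.]
top 54 87 [161. 165. 170.]
top 60 50 [141. 163. 167.]
top 66 44 [143. 159. 163.]
top 72 38 [103. 109. 164.]
top 78 8 [101. 104. 107.]
top 84 8 [103. 105. 107.]
top 90 7 [106. 107. 109.]
top 96 8 [102. 105. 108.]
top 102 15 [101. 104. 109.]
top 108 30 [102. 105. 108.]
top 114 27 [100. 104. 107.]
top 120 24 [100. 103. 106.]
top 126 16 [101. 104. 106.]
```

View pics/c5.png

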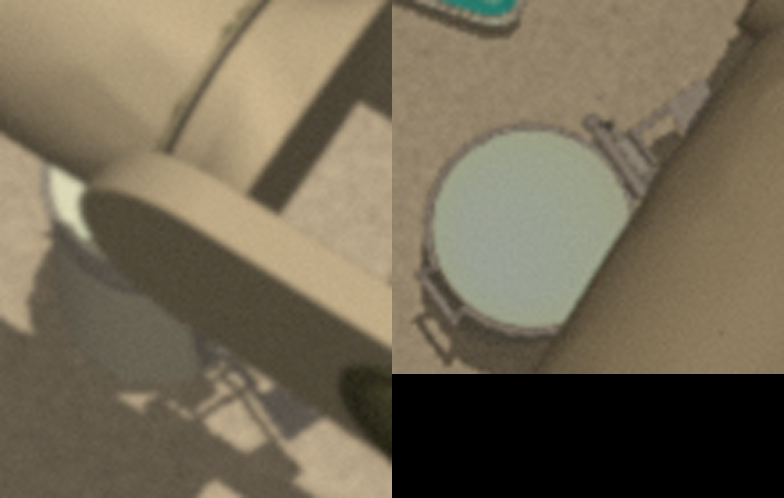

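The lever sprang back out to nearly straight and the crossbar has shifted about 8 mm towards the lid (top crop end (595,122)). The open gripper's knuckles probably pushed the loop. I'll clear the view and measure again.

Request:
arm_command(steps=[0, 0, -40, 0, 0, -25, -60, -0.17, 0, -60, -60, -0.34, 0, -95, -60, -0.52, 0, -130, -60, -0.7, 0, -165, -60, -0.88, 0, -200, -60, -1.06, 0, -240, -60, -1.24, 0, -280, -60, -1.42, 0, -310, -60, -1.571], fingers=-1)

```text
clock: 17.65
eef_pos: [0.4688, -0.0415, 0.2585]
ee_rot: [-3.141, -0.002, 2.197]
ft_force: [0.3, 0.2, 0.2]
width: -0.0001
grip_force: 0.0
```

```bash
cat > look.py <<'E'
from h import *
from cell import imaging
import sys
def look(tag):
    st()
    for n,(u0,u1,v0,v1) in(("side",(270,380,210,350)),("top",(320,430,185,290))):
        d=imaging.snapshot(n);np.savez(f"{n}{tag}.npz",**d)
        q=(cloud(d)[v0:v1,u0:u1].reshape(-1,3)); q=np.array([flh(w) for w in q])
        b=q[(q[:,0]>45)&(q[:,2]>155)&(q[:,2]<185)]
        for l0,l1 in((-33,-20),(-20,-11),(-8,8),(11,20),(20,33)):
            m=(b[:,1]>l0)&(b[:,1]<l1)
            if m.sum():
                k=b[m];k=k[k[:,2]>np.percentile(k[:,2],50)];print(n,"top l",l0,l1,m.sum(),"f",np.percentile(k[:,0],[5,50,95]).round(1),"h",np.percentile(k[:,2],[10,50,90]).round(1))
        g=q[(q[:,0]>74)&(q[:,0]<150)&(q[:,2]>35)&(q[:,2]<150)&(abs(q[:,1])<18)]
        if len(g)>10: print(n,"lever fit",np.polyfit(g[:,0],g[:,2],1).round(2),"f",np.percentile(g[:,0],[2,98]).round(1))
look(sys.argv[1])
E
python3 look.py 6
```

```text
17.65 flh [-95.7  -0.6 258.5] rpy [-3.141e+00 -2.000e-03  2.197e+00] F [0.3 0.2 0.2] w -0.0001 q [-0.34  0.17  1.6   0.    1.37 -0.96]
side top l -33 -20 41 f [53.4 57.  59.9] h [163.8 165.2 167.2]
side top l -20 -11 47 f [48.4 56.6 59.5] h [162.  164.4 166.4]
side top l -8 8 145 f [46.7 56.9 71.9] h [161.5 163.8 166.3]
side top l 11 20 45 f [52.9 57.5 60.7] h [163.9 164.9 166.8]
side top l 20 33 49 f [53.2 56.2 60.2] h [163.6 164.6 166. ]
side lever fit [-3.0000e-02  1.0754e+02] f [ 74.5 129. ]
top top l -33 -20 37 f [52.2 55.7 59.4] h [163.9 165.4 168.2]
top top l -20 -11 40 f [51.8 54.8 58.5] h [163.1 164.9 168.6]
top top l -8 8 127 f [47.3 56.4 70.2] h [162.  164.4 167.7]
top top l 11 20 36 f [48.1 54.6 58.1] h [162.9 165.7 168. ]
top top l 20 33 28 f [52.7 55.5 57.9] h [165.2 166.8 170.3]
top lever fit [-5.0000e-02  1.1037e+02] f [ 76.7 128.1]
```

Request:
arm_command(steps=[-28, 0, 0, 0.157, -56, 0, 0, 0.314, -84, 0, 0, 0.471, -112, 0, 0, 0.628, -140, 0, 0, 0.785, -168, 0, 0, 0.942, -196, 0, 0, 1.1, -224, -1, 0, 1.257, -250, -2, 0, 1.414, -262, -3, 0, 1.571], fingers=1)

```text
clock: 19.0
eef_pos: [0.6203, -0.2597, 0.2575]
ee_rot: [-3.139, 0.001, 0.612]
ft_force: [-0.2, -0.2, -0.4]
width: 0.0851
grip_force: 0.0
```

```bash
python3 -c "
from h import *;st()"
```

```text
19.0 flh [169.9  -4.4 257.5] rpy [-3.139e+00  1.000e-03  6.120e-01] F [-0.2 -0.2 -0.4] w 0.0851 q [-0.57  0.65  0.92  0.    1.58  0.39]
```

Request:
arm_command(steps=[0, -2, 50, 0, 0, -4, 100, 0, 0, -4, 150, 0, 0, -4, 160, 0, 0, -4, 168, 0, 0, -4, 175, 0, 0, -4, 182, 0, 0, -4, 188, 0])

```text
clock: 20.0
eef_pos: [0.6186, -0.2551, 0.0733]
ee_rot: [3.139, -0.002, 0.62]
ft_force: [-1.2, -0.1, 9.4]
width: 0.0857
grip_force: 3.9
```

```bash
python3 -c "
from h import *;st()"
```

```text
20.0 flh [165.1  -3.2  73.3] rpy [ 3.139e+00 -2.000e-03  6.200e-01] F [-1.2 -0.1  9.4] w 0.0857 q [-0.57  0.77  1.19  0.    1.18  0.38]
```

Request:
arm_command(steps=[0, -1, 6, 0, 0, -2, 12, 0, 0, -3, 18, 0, 0, -4, 24, 0, 0, -4, 24, 0])

```text
clock: 20.62
eef_pos: [0.6161, -0.2521, 0.0483]
ee_rot: [3.139, -0.001, 0.62]
ft_force: [2.1, 0.3, 3.3]
width: 0.0853
grip_force: 1.7
```

```bash
python3 -c "
from h import *;st()"
```

```text
20.625 flh [161.2  -3.4  48.3] rpy [ 3.139e+00 -1.000e-03  6.200e-01] F [2.1 0.3 3.3] w 0.0853 q [-0.56  0.79  1.22  0.    1.12  0.39]
```

Request:
arm_command(steps=[0, -3, 8, 0, 0, -6, 16, 0, 0, -8, 24, 0, 0, -10, 31, 0, 0, -14, 31, 0, 0, -14, 31, 0])

```text
clock: 21.38
eef_pos: [0.6073, -0.2401, 0.0165]
ee_rot: [3.141, -0.0, 0.62]
ft_force: [-0.6, 0.4, 0.2]
width: 0.0854
grip_force: 0.0
```

```bash
python3 -c "
from h import *;st()
from cell import imaging
for n,(u0,u1,v0,v1) in(('side',(270,380,210,350)),('top',(320,430,185,290))):
    d=imaging.snapshot(n);q=np.array([flh(w) for w in cloud(d)[v0:v1,u0:u1].reshape(-1,3)])
    b=q[(q[:,0]>50)&(q[:,2]>155)&(q[:,2]<175)&(abs(q[:,1])>14)&(abs(q[:,1])<32)]
    print(n,len(b),b[b[:,2]>163].mean(0) if len(b) else '')
"
```

```text
21.375 flh [146.4  -3.6  16.5] rpy [ 3.141 -0.     0.62 ] F [-0.6  0.4  0.2] w 0.0854 q [-0.56  0.81  1.28  0.    1.05  0.4 ]
side 65 [ 57.60227414  15.13750102 164.07205055]
top 25 [ 56.7108954   24.38966768 164.74906702]
```

Request:
arm_command(steps=[0, -3, 0, 0, 0, -6, 0, 0, 0, -8, 0, 0, 0, -8, 0, 0])

```text
clock: 21.98
eef_pos: [0.6028, -0.234, 0.0165]
ee_rot: [3.141, -0.0, 0.62]
ft_force: [0.4, -1.1, -0.8]
width: 0.0853
grip_force: 0.5
```

```bash
python3 -c "
from h import *;st()"
```

```text
21.975 flh [138.8  -3.7  16.5] rpy [ 3.141 -0.     0.62 ] F [ 0.4 -1.1 -0.8] w 0.0853 q [-0.55  0.8   1.31 -0.    1.03  0.4 ]
```

Request:
arm_command(steps=[0, -2, 0, 0, 0, -4, 0, 0, 0, -6, 0, 0, 0, -6, 0, 0])

```text
clock: 22.48
eef_pos: [0.6022, -0.2336, 0.0179]
ee_rot: [3.128, -0.003, 0.619]
ft_force: [15.3, -22.3, -6.9]
width: 0.0857
grip_force: 11.2
```

```bash
python3 -c "
from h import *;st()"
```

```text
22.475 flh [138.2  -4.   17.9] rpy [ 3.128e+00 -3.000e-03  6.190e-01] F [ 15.3 -22.3  -6.9] w 0.0857 q [-0.55  0.79  1.32 -0.    1.02  0.4 ]
```

Request:
arm_command(steps=[0, 10, 0, 0, 0, 45, -10, 0, 0, 75, -60, 0, 0, 75, -120, 0, 0, 75, -180, 0, 0, 60, -240, 0, 0, 20, -240, 0])

```text
clock: 23.35
eef_pos: [0.6119, -0.2461, 0.2614]
ee_rot: [3.133, -0.004, 0.619]
ft_force: [0.6, 0.2, -0.7]
width: 0.0854
grip_force: 0.0
```

Request:
arm_command(steps=[0, -25, 0, -0.17, 0, -60, 0, -0.34, 0, -95, 0, -0.52, 0, -130, 0, -0.7, 0, -165, 0, -0.88, 0, -200, 0, -1.06, 0, -230, 0, -1.24, 0, -250, 0, -1.42, 0, -260, 0, -1.571], fingers=-1)

```text
clock: 24.48
eef_pos: [0.459, -0.0325, 0.2564]
ee_rot: [-3.141, -0.001, 2.197]
ft_force: [0.2, 0.6, 0.9]
width: -0.0001
grip_force: 0.0
```

```bash
python3 look.py 7
python3 - <<'E'
from h import *
ims=[]
for n,(u0,u1,v0,v1) in(("side",(270,380,210,350)),("top",(320,430,185,290))):
    d=np.load(f"{n}7.npz");ims.append(cv2.resize(d["img"][v0:v1,u0:u1],(392,int(392/110*(v1-v0))),interpolation=cv2.INTER_CUBIC))
h=max(i.shape[0] for i in ims);cv2.imwrite("pics/c7.png",np.hstack([cv2.copyMakeBorder(i,0,h-i.shape[0],0,0,0) for i in ims]))
E
```

```text
24.475 flh [-108.8   -3.3  256.4] rpy [-3.141e+00 -1.000e-03  2.197e+00] F [0.2 0.6 0.9] w -0.0001 q [-0.33  0.15  1.64  0.    1.35 -0.95]
side top l -33 -20 39 f [52.9 57.6 61.4] h [161.6 162.7 164.4]
side top l -20 -11 49 f [47.3 57.3 61.3] h [160.4 162.5 164.6]
side top l -8 8 147 f [45.7 57.8 71.6] h [160.7 161.9 164.8]
side top l 11 20 47 f [46.6 57.1 60.9] h [161.2 162.4 164.1]
side top l 20 33 45 f [54.7 58.2 61.5] h [160.7 162.6 164.5]
top top l -33 -20 38 f [53.1 56.9 59.9] h [161.1 163.  165.5]
top top l -20 -11 38 f [45.8 56.4 59.7] h [162.2 163.6 165.2]
top top l -8 8 127 f [46.5 57.5 70.7] h [161.1 162.8 165.8]
top top l 11 20 33 f [53.9 56.8 59.7] h [161.3 162.3 165.3]
top top l 20 33 29 f [53.6 56.  60.2] h [161.  162.9 164.6]
```

View pics/c7.png

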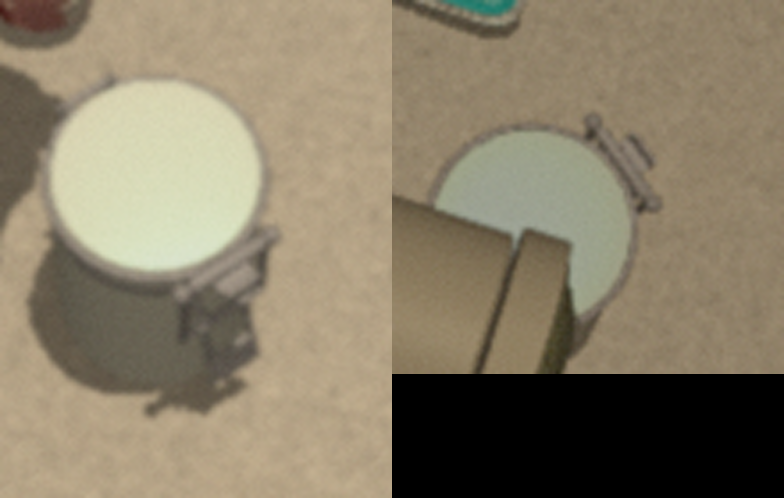

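Run:
```python
from h import *
for n,(u0,u1,v0,v1) in(("side",(270,380,210,350)),("top",(320,430,185,290))):
    d=dict(np.load(f"{n}7.npz"));q=np.array([flh(w) for w in cloud(d)[v0:v1,u0:u1].reshape(-1,3)])
    m=(np.hypot(q[:,0],q[:,1])<46)&(q[:,2]>150)&(q[:,2]<175);print(n,np.linalg.lstsq(np.c_[q[m][:,:2],np.ones(m.sum())],q[m][:,2],rcond=None)[0].round(4))
    g=q[(q[:,0]>55)&(abs(q[:,1])<16)&(q[:,2]>35)&(q[:,2]<125)]
    for h in range(40,125,10):
        k=g[abs(g[:,2]-h)<5]
        if len(k):print(n,h,len(k),np.percentile(k[:,0],[10,50,90]).round(1))
```

```text
side [-4.100000e-03  5.800000e-03  1.622128e+02]
side 40 2 [69.9 70.1 70.2]
side 50 33 [69.8 70.7 71.7]
side 60 42 [67.5 68.9 70.5]
side 70 42 [64.8 67.1 68.5]
side 80 15 [62.2 64.7 66.1]
side 90 19 [59.9 61.3 63.4]
side 100 6 [55.6 56.8 59.9]
side 110 34 [60.5 62.6 64.1]
side 120 23 [59.5 61.9 63.6]
top [-1.630000e-02 -6.200000e-03  1.630509e+02]
top 110 1 [60.6 60.6 60.6]
top 120 3 [59.4 59.4 60. ]
```

The lever is down flat: its thumb face measures f ≈ 69–70 mm against a nominal 70. The crossbar is behind the lip at side crop (228,265), the lid is level, and the gripper is clear of everything.

```bash
python3 -c "
from cell import arm;print(arm.finish_job())"
```

```text
the job is handed in; nothing more can be done
None
```

I handed the job in: in the last camera check the lid was down, the crossbar sat behind the catch's lip and the lever lay flat. The hand-in gave no verdict, the bystanders were not re-measured, and the lever took two presses because the first shifted the crossbar about 8 mm within its slot.

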